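Load the tape stand and cap its spindle

TASK

Load the tape stand: slide the wide roll of tape onto the spindle and up to the steel collar, then the narrow roll after it, and then push the wooden end cap onto the spindle's end until it is fully home, so that both rolls are kept on. The spindle has worked loose and hangs out of true, so feel the parts on gently rather than forcing them, and leave everything else on the table where it is.

Things in the scene. Friction and masses are not known exactly. Their poses are not given: they have to be found in the camera images.
- stand: Tape stand of brown wood, fixed to the table: base 110 x 150 x 18 mm; near its +y end a post 44 mm wide, 22 mm thick, top 132 mm above the table; from the post a round aluminium spindle stands out along the stand's -y, its free end towards -y. Origin: centre of the base's underside, z up. Spindle 20 mm in diameter, nominally level, 105 mm above the table, over the base's centre line (x = 0).
- stop (a point): Where the spindle's NOMINAL axis meets the face of the fixed steel collar (33 mm diameter, 15 mm long, against the post) at which the wide roll stops: 40 mm along +y from the stand's origin, 105 mm up. Fixed to the stand, has its axes; the spindle runs out along -y. It does not follow the loose spindle.
- nominal_end (a point): Where the free end of the spindle would be if it were true: 88 mm from point stop along the stand's -y, 105 mm up; fixed to the stand, does not follow the spindle. The real end (rim bevelled 1.5 mm) hangs 1 to 8 mm lower and stands up to 9 mm to either side (x). A loaded spindle may sag or shift a little more.
- socket (a point): The spindle's socket, 25 mm behind point stop (stand's +y), about which the loose spindle tilts: 0.01 to 0.07 rad down, up to 0.08 rad to either side. It stays where it is put; about 5 to 6 N sideways at its tip pushes it straighter.
- clip (a point): Nominal middle of the two bowed steel leaf springs on the spindle's sides (stand's +x and -x), 11 mm from its free end (they cover 3 to 19 mm). They stand 2.5 mm proud, rub in a roll's core (3 to 6 N) and grip the cap's bore: the cap takes a push of roughly 5 to 15 N until it bottoms. Fixed to the stand.
- rest: Low grooved pine rest, fixed to the table, 280 mm long (its y), 34 mm wide, at most 20 mm high. The two rolls and the cap stand on it in a row in any order, about 80 mm apart, their axes along the groove. Origin: centre of its underside; z up.
- wide_roll: The wide roll of tan tape: 56 mm outside diameter, 38 mm wide, 23 mm hole right through, about 70 g. Origin: its centre; y axis along the hole. Stands on its rim in the groove, centre 42 mm above the table. Against the collar its centre is 19 mm from point stop.
- narrow_roll: The narrow roll of the same tape: 56 mm outside diameter, 25 mm wide, 23 mm hole right through, about 45 g. Origin: its centre; y axis along the hole. Stands on its rim in the groove, centre 42 mm above the table.
- end_cap: Turned brown wooden end cap: 44 mm diameter, 30 mm long, about 28 g, blind bore 22 mm in diameter, 22 mm deep, mouth at its +y end. Origin: middle of its length on its axis (y). Lies in the groove, centre 36 mm up, mouth towards the rest's +y. Fully home, the bore bottoms on the spindle's end, its centre 81 mm from point stop; the rolls then have 3 mm of play.
- pencil: Bystander: brown wooden pencil, 8 mm thick, 170 mm long, lying on the table beyond the rest; origin in its axis at mid length.
- eraser: Bystander: white eraser, 22 x 45 x 13 mm; origin under its centre.
- sharpener: Bystander: small metal pencil sharpener, 16 x 26 x 11 mm, on the robot's side of the rest; origin under its centre.
- mug: Bystander: blue enamel mug, 82 mm across, 80 mm high; origin under its centre.
- jar: Bystander: round glass jar of pencils, 76 mm across, 100 mm high, pencils reaching to 160 mm; origin under its centre.
- spare_roll: Bystander: thin spare roll of tape lying flat, 70 mm across, 12 mm thick, with a 38 mm hole; origin under its centre.

How it is judged:
By the outcome, as a careful person would: the job done as asked, in the order asked, and still so for the second after the job is handed in, with the robot touching nothing.
It also fails if it takes over 72 s, if anything falls off the work surface, if the arm or the gripper's body presses on something with over 40 N, if the wrist force passes 120 N, or if a joint passes its speed limit or range.

ROBOT

A 7-joint arm with a two-finger parallel gripper is mounted at the origin on the work surface. World frame = base frame: x ahead of the robot, y to its left, z up, the work surface at z = 0. Lengths are in m, angles in degrees, forces in N, time in s.
With the tool pointing down it reaches from about 0.425 to 0.875 m from the base axis. Payload 4.7 kg.
Tool frame: the origin (TCP) lies on the centre line of the jaws, within the pads' length; the fingertips stand env.nose_length ahead of it and the grasp point (between the pads) lies 8 mm behind it (env.nose_length is the distance from the TCP to the fingertips, in m); y points along the fingers, z is the direction in which the jaws open and shut, and the axes are right-handed (so a half turn about y gives the same grasp; the last joint's range is limited). The gripper opens to 87 mm and grips with 3 to 60 N. Pads are 19 mm wide; open, the fingers measure 117 mm over their backs; the gripper's body (75 mm by 190 mm) begins 51 mm behind the grasp point.
Start: joints at [70.308, 18.392, -4.016, 83.108, 1.295, 78.541, -3.26], TCP at [0.228, -0.609, 0.234] pointing down, gripper open.
Joint ranges: [-163.93, 163.93], [-17.29, 119.83], [-79.2, 71.16], [3.27, 140.29], [-89.18, 269.18], [5.43, 117.66], [-154.24, 154.24]. Speed limits (degrees/s): [147.25, 147.25, 180, 180, 180, 180, 180].

INTERFACE

Orientations are given as [roll, pitch, yaw] about the fixed x, y, z axes, in that order (R = Rz(yaw) Ry(pitch) Rx(roll)).
In Python, from cell import env, read_camera, camera_info, job, models gives the robot as it stands.
- The arm moves only by the tool move_arm, never from a script. Its argument "moves" is a list of rows, each a list of 6 numbers: the shift along the tool's x, y, z in mm, then the turn, a rotation vector about the tool's x, y, z in degrees. In form: [[x, y, z, ax, ay, az], ...]. A call has 1 to 20 rows; each row is the pose to reach, as a shift and turn from the pose commanded when the call began, along the tool's axes at that moment; what a row does not reach only later rows make up. A row lasts 1/12 s, in which the tool goes at most 41.7 mm and 7.16 degrees, less where a joint would pass 70% of its speed; a pose out of reach is approached as far as the arm can. A call with a gripper value outside its range is refused whole. "claw" is the finger opening in mm, from 0 to 87, set as the call begins (left out, the last holds). The fingers move at their own pace and stop on an object; "newtons" is the grip in N (left out, the last holds). Time passes only in rows, so rows that repeat a pose let the fingers close. It gives the time, the measured TCP pose, the force and the opening at its end, in the units of the state.
- env.get_obs(): the state, without advancing time (a new reading comes with each control period).
- read_camera(name): name is "scene" or "top"; returns (picture, depth): 420x560x3 uint8, red, green, blue; 420x560 float32, m along the optical axis (not along the pixel's ray), 0 where there is no reading.
- camera_info(name): a dict with "fx", "fy", "cx", "cy" (pixels), "R" (3x3) and "t" (3): a world point X has camera coordinates R X + t. Camera axes: x right, y down, z forward; pixel columns grow to the right and rows downward; lengths in m; the calibration is good to about 2 mm. A picture is of the moment at which its call begins. camera_info takes no time and is no camera call.
- job.sign_off(): hands the job in, once; it reports no verdict.
Trained networks look in the newest picture that a camera, given by its name, has taken for a name from the list of things; names that differ only in an ending like _2 or _b are one class to them, and where a whole thing is asked for, a point or a joint stands for the part that bears it (a point fixed in the world has none). Each returns a list of dicts, best first, with "score" (0 to 1); they miss things now and then, are a little off and sometimes report something else, mostly with a low value. They report only what shows in the picture. A call takes as long as a camera call.
- models.spot_in(target, camera): "point" ([x, y, z] in m, in world coordinates, good to about 4 mm: the middle of the surface that is visible of it).
- models.cut_out(target, camera): "mask" (420x560 bool, what is visible of it).
The state is a dict: "time_s": time; "qpos": joint angles; "joint_velocities": joint speeds; "effort": joint torques, N m; "tool_pos": TCP position; "tool_rot": TCP orientation; "force": force on the tool from outside, world axes, zero at the start; "wrist_torque": the same for the moment, N m; "grip_width": finger opening in m.
Only numpy, scipy, OpenCV 4.12 (cv2) and the standard library are available. Lean on these libraries where they do the work, as an engineer would, in place of code of your own. Each camera call takes 0.05 s, during which the arm holds its last target.

## Working session

There is one attempt and no reset: what is moved stays moved. The work goes in short steps, Python scripts to look and compute and a tool call to move; the robot and the scene stay as the last step left them, time stands still between calls to the robot, and variables do not carry over. Pictures are saved under pics/ and viewed, and the job is handed in when it is done.

Besides the shell and the picture viewer there is one more tool, called after ">>>" in YAML: its name, and indented under it one key for each argument. move_arm: Moves the arm, as the interface text tells. Its arguments: {"type":"object","properties":{"moves":{"type":"array","items":{"type":"array","items":{"type":"number"}}},"claw":{"type":"number"},"newtons":{"type":"number"}},"required":["moves"]}

```bash
ls; mkdir -p pics; python3 - <<'E'
from cell import env, read_camera, camera_info, job, models
import cv2,numpy as np
print(env.nose_length); o=env.get_obs(); print(o)
for n in("scene","top"):
    p,d=read_camera(n); cv2.imwrite(f"pics/{n}0.png",p[:,:,::-1]); c=camera_info(n); print(n,c)
    np.savez(f"{n}0.npz",p=p,d=d)
    for t in["stand","rest","wide_roll","narrow_roll","end_cap","pencil","eraser","sharpener","mug","jar","spare_roll","clip"]:
        r=models.spot_in(t,n); print(t,[(np.round(x["point"],3).tolist(),round(x["score"],2)) for x in r[:2]])
print(env.get_obs()["time_s"])
E
```

```text
pics
0.011
{'time_s': 0.0, 'qpos': array([70.30519149, 18.43857484, -4.01450118, 83.17382211,  1.2955947 ,
       78.5397872 , -3.25993597]), 'joint_velocities': array([ 1.93691996e-04, -8.40875044e-02, -3.77831240e-02,  8.16240001e-05,
       -4.74125284e-03, -2.66825047e-02, -4.64579877e-02]), 'effort': array([-9.00586042e-05, -4.91287458e+01, -4.03918857e-01, -3.12527239e+01,
       -6.37667114e-02,  4.38751420e-02,  1.74004763e-04]), 'tool_pos': array([ 0.22742162, -0.60836355,  0.2324763 ]), 'tool_rot': array([-9.01069155e+01, -6.56417206e-03, -1.59496255e+02]), 'force': array([0.04327435, 0.44526101, 0.23291067]), 'wrist_torque': array([-0.06244807, -0.03718704, -0.07921172]), 'grip_width': 0.08752840614146595}
scene {'fx': 425.4417928964499, 'fy': 425.4417928964499, 'cx': 279.0483418760517, 'cy': 214.85446149108648, 'R': array([[-0.69483468,  0.71895676,  0.01749142],
       [ 0.36885818,  0.37715055, -0.84952993],
       [-0.61737218, -0.583831  , -0.52725037]]), 't': array([ 0.37180324, -0.14236848,  1.45818712])}
stand [([0.515, 0.204, 0.021], 0.69), ([0.714, 0.373, 0.048],
[... 689 characters left out ...]
-05, -1.47119760e-01],
       [ 1.47114224e-01, -9.15742927e-03, -9.89077119e-01]]), 't': array([0.02856786, 0.58978695, 0.92595841])}
stand [([0.5, 0.179, 0.019], 0.82)]
rest [([0.503, -0.149, 0.017], 0.84)]
wide_roll [([0.515, -0.079, 0.07], 0.58), ([0.498, 0.178, 0.014], 0.18)]
narrow_roll [([0.491, -0.24, 0.065], 0.81)]
end_cap [([0.502, -0.16, 0.058], 0.6)]
pencil [([0.612, -0.159, 0.007], 0.59)]
eraser [([0.497, 0.18, 0.017], 0.53)]
sharpener [([0.412, -0.128, 0.013], 0.66)]
mug [([0.71, 0.382, 0.035], 0.69), ([0.756, -0.1, 0.063], 0.59)]
jar [([0.755, -0.098, 0.066], 0.9)]
spare_roll [([0.748, 0.172, 0.01], 0.67)]
clip [([0.504, 0.178, 0.018], 0.8), ([0.614, -0.158, 0.006], 0.55)]
1.3
```

View pics/scene0.png

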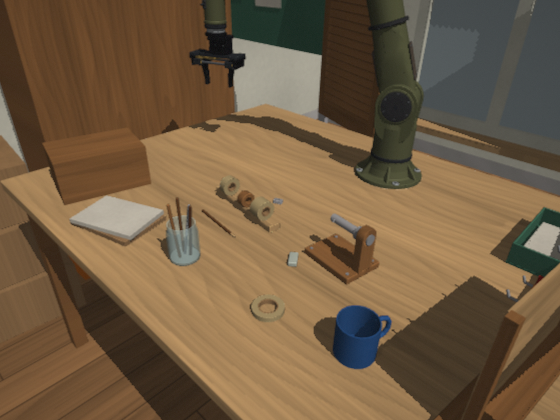

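View pics/top0.png

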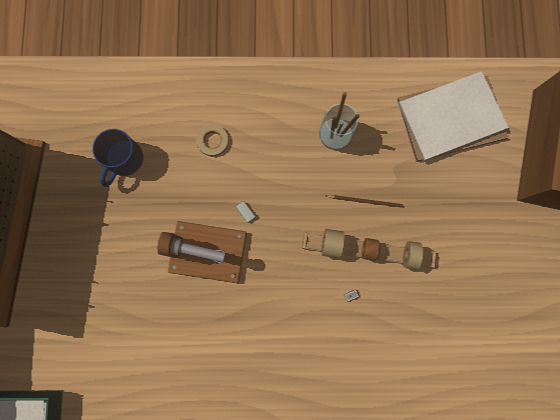

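```bash
cat > h.py <<'E'
import numpy as np, cv2
from cell import env, read_camera, camera_info, job, models
from scipy.spatial.transform import Rotation as Ro
def cloud(n,p,d):
    c=camera_info(n); v,u=np.mgrid[0:420,0:560]
    P=np.stack([(u-c["cx"])/c["fx"]*d,(v-c["cy"])/c["fy"]*d,d],-1)
    return (P-c["t"])@c["R"]
def proj(n,X):
    c=camera_info(n); Y=np.asarray(X)@c["R"].T+c["t"]
    return np.stack([c["fx"]*Y[...,0]/Y[...,2]+c["cx"],c["fy"]*Y[...,1]/Y[...,2]+c["cy"]],-1)
def tool(o=None):
    o=o or env.get_obs()
    return o["tool_pos"],Ro.from_euler("xyz",o["tool_rot"],degrees=True).as_matrix()
E
python3 - <<'E'
from h import *
for n in("scene","top"):
    z=np.load(n+"0.npz"); p,d=z["p"],z["d"]; W=cloud(n,p,d)
    if n=="top": x0,y0,w,h=150,200,300,100
    else: x0,y0,w,h=200,160,190,130
    k=800/w
    im=cv2.resize(p[y0:y0+h,x0:x0+w,::-1],None,fx=k,fy=k,interpolation=cv2.INTER_CUBIC); cv2.imwrite(f"pics/{n}1.png",im)
    # table height check
    m=(d>0)&(abs(W[...,2])<0.01); print(n,np.median(W[m][:,2]), (d==0).mean())
    # base top
    S=(abs(W[...,0]-.5)<.12)&(abs(W[...,1]-.19)<.14)
    B=W[S&(W[...,2]>.013)&(W[...,2]<.023)]; r=cv2.minAreaRect(B[:,:2].astype(np.float32)*1000); print("base",len(B),np.median(B[:,2]),r)
    T=W[S&(W[...,2]>.12)&(W[...,2]<.14)]; print("posttop",len(T),T.mean(0) if len(T) else 0, cv2.minAreaRect(T[:,:2].astype(np.float32)*1000))
    S2=(abs(W[...,0]-.5)<.08)&(W[...,1]<-.04)&(W[...,1]>-.3)
    for nm,yc in(("wide",-.075),("cap",-.158),("nar",-.238)):
        Q=W[S2&(abs(W[...,1]-yc)<.04)&(W[...,2]>.03)]; print(nm,len(Q),Q.min(0),Q.max(0))
    G=W[S2&(W[...,2]>.012)&(W[...,2]<.022)]; print("rest",cv2.minAreaRect(G[:,:2].astype(np.float32)*1000))
E
```

```text
scene 0.0002500677222950819 0.0054761904761904765
base 1462 0.018107728746840426 ((532.650634765625, 169.42059326171875), (163.87991333007812, 173.99508666992188), 81.62277221679688)
posttop 139 [0.51780945 0.24479235 0.12703619] ((514.3956298828125, 238.73069763183594), (33.77547836303711, 37.21879196166992), 84.88973999023438)
wide 376 [ 0.49173253 -0.10680284  0.03029586] [ 0.54769702 -0.05878256  0.07295634]
cap 162 [ 0.48732865 -0.1770577   0.03047596] [ 0.53021962 -0.14431098  0.05913717]
nar 262 [ 0.4685604  -0.26448936  0.03005896] [ 0.52400467 -0.23013952  0.07213161]
rest ((469.8468017578125, -162.74929809570312), (263.4953918457031, 108.59247589111328), 81.40292358398438)
top 0.0002886269900121827 0.004000850340136054
base 3109 0.018112458670134557 ((531.9105224609375, 167.40097045898438), (159.75929260253906, 172.612548828125), 80.83552551269531)
posttop 278 [0.51161139 0.23991617 0.12768335] ((511.154052734375, 234.55819702148438), (37.686851501464844, 40.89314651489258), 83.60528564453125)
wide 554 [ 0.4886883  -0.10626639  0.03016264] [ 0.54727775 -0.06166102  0.07356756]
cap 320 [ 0.48297139 -0.18066401  0.03058687] [ 0.52855319 -0.14685398  0.06261973]
nar 460 [ 0.46433081 -0.26365444  0.03036819] [ 0.52197822 -0.23178532  0.07459381]
rest ((469.6283264160156, -165.32534790039062), (265.6446533203125, 105.33780670166016), 81.4865951538086)
```

```bash
echo
python3 - <<'E'
from h import *
from scipy.optimize import least_squares
def cyl(P,R,yaw0,pitch=False,free_tilt=False):
    # axis point c, direction from yaw(ψ): axis y=( -sinψ, cosψ ), tilt
    c0=P.mean(0)
    def ax(q):
        return np.array([-np.sin(q[2])*np.cos(q[3]),np.cos(q[2])*np.cos(q[3]),np.sin(q[3])])
    def f(q):
        a=ax(q); D=P-np.array([c0[0]+q[0],c0[1],c0[2]+q[1]]); r=np.linalg.norm(D-np.outer(D@a,a),axis=1)-R
        return np.r_[r*1000, 0 if free_tilt else q[3]*1e5]
    s=least_squares(f,[0,-R*.7,yaw0,0],loss="soft_l1",f_scale=1.0)
    a=ax(s.x); c=np.array([c0[0]+s.x[0],c0[1],c0[2]+s.x[1]]); t=(P-c)@a
    return c,a,np.percentile(t,[0,2,98,100]),np.degrees(s.x[2:]),np.median(abs(f(s.x)[:-1]))
for n in("scene","top"):
    z=np.load(n+"0.npz"); p,d=z["p"],z["d"]; W=cloud(n,p,d)
    print(n)
    S=(abs(W[...,0]-.5)<.12)&(abs(W[...,1]-.19)<.14)
    m=(S&(W[...,2]>.016)&(W[...,2]<.0205)).astype(np.uint8); m=cv2.morphologyEx(m,cv2.MORPH_OPEN,np.ones((3,3)))
    k,l,st,ce=cv2.connectedComponentsWithStats(m); b=1+np.argmax(st[1:,4]); B=W[l==b]; r=cv2.minAreaRect(B[:,:2].astype(np.float32)*1000); print("base",r)
    for nm,x,y,R in(("wide",.517,-.083,.028),("cap",.505,-.160,.022),("nar",.493,-.245,.028)):
        Q=W[(abs(W[...,0]-x)<.035)&(abs(W[...,1]-y)<.03)&(W[...,2]>.032)]
        # remove hole: keep outer shell
        zc=.036 if nm=="cap" else .042
        e=np.hypot(Q[:,0]-x,Q[:,2]-zc); 
        c,a,t,an,res=cyl(Q,R,np.radians(-8.5))
        mid=c+a*(t[0]+t[3])/2; print(nm,len(Q),"mid",mid.round(4),"ext",t.round(4),"ang",an.round(2),"res",res, "lo/hi ends",(c+a*t[1]).round(4),(c+a*t[2]).round(4))
    # spindle
    Sp=W[S&(W[...,2]>.085)&(W[...,2]<.125)&(W[...,1]<.20)]; print("sp",len(Sp),Sp.min(0),Sp.max(0))
    c,a,t,an,res=cyl(Sp,.01,np.radians(-8.5),free_tilt=True); print("spindle",c.round(4),a.round(4),t.round(4),an.round(2),res,"tip",(c+a*t[0]).round(4),(c+a*t[1]).round(4))
    Co=W[S&(W[...,2]>.09)&(W[...,2]<.15)&(W[...,1]>.20)]; print("col",Co.min(0),Co.max(0))
E
```

```text
scene
base ((502.7645263671875, 178.26544189453125), (149.2565155029297, 109.76318359375), 80.8822021484375)
wide 360 mid [ 0.5177 -0.0823  0.0419] ext [-0.0275 -0.0239  0.0147  0.0165] ang [-9.27 -0.  ] res 1.6576950038924219 lo/hi ends [ 0.5148 -0.1005  0.0419] [ 0.521  -0.0624  0.0419]
cap 151 mid [ 0.5065 -0.1602  0.0346] ext [-0.0176 -0.0167  0.0112  0.0129] ang [-8.89 -0.  ] res 1.5232015629430655 lo/hi ends [ 0.5043 -0.1743  0.0346] [ 0.5086 -0.1468  0.0346]
nar 242 mid [ 0.4943 -0.2475  0.0398] ext [-0.0212 -0.0166  0.0101  0.0109] ang [-8.5 -0. ] res 3.3346727933560807 lo/hi ends [ 0.4926 -0.2589  0.0398] [ 0.4965 -0.2325  0.0398]
sp 195 [0.47694649 0.13301666 0.09391427] [0.51416573 0.19999482 0.11352041]
spindle [0.4942 0.1671 0.1003] [0.2104 0.9753 0.0679] [-0.0326 -0.0315  0.0352  0.0359] [-12.17   3.89] 0.7007992622188302 tip [0.4873 0.1353 0.098 ] [0.4875 0.1363 0.0981]
col [0.4915577  0.20015529 0.09023402] [0.53724389 0.25905359 0.1338175 ]
top
base ((465.3411560058594, 130.91482543945312), (45.28244400024414, 50.418212890625), 0.8178936839103699)
wide 548 mid [ 0.5178 -0.0837  0.0425] ext [-0.0204 -0.02    0.0176  0.0182] ang [-8.48 -0.  ] res 0.9433694633884504 lo/hi ends [ 0.515  -0.1023  0.0425] [ 0.5205 -0.0652  0.0425]
cap 318 mid [ 0.5057 -0.1641  0.0358] ext [-0.0168 -0.0162  0.0131  0.0134] ang [-9.02  0.  ] res 0.9854319841295645 lo/hi ends [ 0.5034 -0.1785  0.0358] [ 0.508  -0.1495  0.0358]
nar 446 mid [ 0.4931 -0.2482  0.0423] ext [-0.0165 -0.015   0.0099  0.0104] ang [-8.82  0.  ] res 1.1799441592752808 lo/hi ends [ 0.4913 -0.2601  0.0423] [ 0.4951 -0.2354  0.0423]
sp 407 [0.47717091 0.13048643 0.09405624] [0.51153374 0.19981606 0.11506414]
spindle [0.4942 0.1645 0.1004] [0.2224 0.9733 0.0562] [-0.0341 -0.0326  0.0353  0.0382] [-12.87   3.22] 0.712969885378268 tip [0.4866 0.1314 0.0985] [0.4869 0.1328 0.0986]
col [0.48910292 0.20030944 0.09224045] [0.53411234 0.25602235 0.13464472]
```

View pics/top1.png

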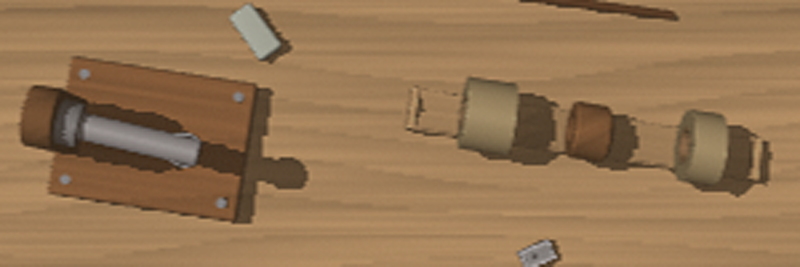

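View pics/scene1.png

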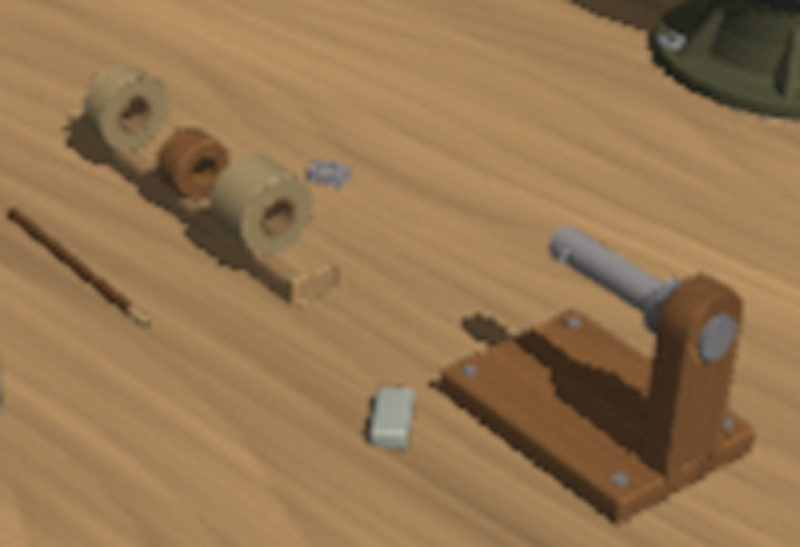

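```bash
cat >> h.py <<'E'
def Rt(yaw,tilt=0):
    """tool with x = outward along spindle axis (-axis). roll axis y_r=(-sin,cos)cos t, +sin t ; yaw in deg of the roll, tilt up towards +y"""
    y,t=np.radians(yaw),np.radians(tilt)
    a=np.array([-np.sin(y)*np.cos(t),np.cos(y)*np.cos(t),np.sin(t)])
    X=-a; Z=np.array([np.cos(y),np.sin(y),0]); Y=np.cross(Z,X)
    return np.stack([X,Y,Z],1)
def step(P,R,o=None):
    p,C=tool(o); d=C.T@(np.asarray(P)-p)*1000; r=Ro.from_matrix(C.T@R).as_rotvec(degrees=True)
    return d.round(1).tolist()+r.round(2).tolist()
E
python3 - <<'E'
from h import *
print(Rt(-8.8)); print(step([.5178,-.0835,.15],Rt(-8.8)))
from scipy.optimize import least_squares
PS=[]
for n in("scene","top"):
    z=np.load(n+"0.npz"); p,d=z["p"],z["d"]; W=cloud(n,p,d)
    S=(abs(W[...,0]-.5)<.06)&(W[...,2]>.085)&(W[...,2]<.125)&(W[...,1]<.205)&(W[...,1]>.154)
    PS.append(W[S])
    m=(abs(W[...,0]-.5)<.1)&(W[...,1]>.08)&(W[...,1]<.28)&(abs(W[...,2]-.018)<.0015)
    B=W[m]
    u=np.array([.158,.987]);
    for yaw in(-8.6,-9.1,-9.6):
        y=np.radians(yaw); q=B[:,:2]@np.array([[np.cos(y),-np.sin(y)],[np.sin(y),np.cos(y)]])
        print(n,yaw,"x",np.percentile(q[:,0],[1,99]).round(4),"y",np.percentile(q[:,1],[1,99]).round(4))
for PP in(PS[0],PS[1],np.r_[PS[0],PS[1]]):
    def f(q):
        a=np.array([np.tan(q[2]),1,np.tan(q[3])]); a/=np.linalg.norm(a); D=PP-np.array([q[0],.166,q[1]])
        return (np.linalg.norm(D-np.outer(D@a,a),axis=1)-.01)*1000
    s=least_squares(f,[.494,.1,.22,.06],loss="soft_l1",f_scale=.5)
    print(len(PP),s.x.round(4),np.median(abs(f(s.x))))
E
```

```text
[[-0.15298584  0.          0.98822838]
 [-0.98822838  0.         -0.15298584]
 [-0.         -1.          0.        ]]
[-455.8, 83.5, -390.5, -0.0, -60.7, 0.01]
scene -8.6 x [0.4174 0.5243] y [0.1787 0.3257]
scene -9.1 x [0.4153 0.5221] y [0.1827 0.33  ]
scene -9.6 x [0.4131 0.5198] y [0.1868 0.3337]
top -8.6 x [0.4164 0.5241] y [0.1767 0.3223]
top -9.1 x [0.4142 0.5219] y [0.1808 0.3266]
top -9.6 x [0.4119 0.5197] y [0.1849 0.3304]
150 [0.494  0.1001 0.2132 0.0699] 0.7025463861046302
289 [0.4945 0.1004 0.2269 0.0629] 0.6599359024516104
439 [0.4943 0.1003 0.2196 0.0654] 0.7024684458060287
```

>>> move_arm:
  moves:
    - [-456,83,-390,0,-60.7,0]
    - [-456,83,-390,0,-60.7,0]
    - [-456,83,-390,0,-60.7,0]
    - [-456,83,-390,0,-60.7,0]
    - [-456,83,-390,0,-60.7,0]
    - [-456,83,-390,0,-60.7,0]
    - [-456,83,-390,0,-60.7,0]
    - [-456,83,-390,0,-60.7,0]
    - [-456,83,-390,0,-60.7,0]
    - [-456,83,-390,0,-60.7,0]
    - [-456,83,-390,0,-60.7,0]
    - [-456,83,-390,0,-60.7,0]
    - [-456,83,-390,0,-60.7,0]
    - [-456,83,-390,0,-60.7,0]
    - [-456,83,-390,0,-60.7,0]
    - [-456,83,-390,0,-60.7,0]
    - [-456,83,-390,0,-60.7,0]
    - [-456,83,-390,0,-60.7,0]
    - [-456,83,-390,0,-60.7,0]
    - [-456,83,-390,0,-60.7,0]
  claw: 87

```text
time_s: 2.97
tool_pos: [0.5177, -0.0857, 0.1507]
tool_rot: [-90.0, -0.0, -99.0]
force: [0.4, -0.1, 0.9]
grip_width: 0.0868
```

```bash
python3 - <<'E'
from h import *
print(env.get_obs()["force"],step([.5178,-.0835,.034],Rt(-8.8)))
E
```

```text
[ 0.40482339 -0.14222076  0.8769184 ] [-2.3, 116.7, -0.3, -0.01, -0.17, 0.05]
```

>>> move_arm:
  moves:
    - [-2,40,0,0,0,0]
    - [-2,80,0,0,0,0]
    - [-2,105,0,0,0,0]
    - [-2,116,0,0,0,0]
    - [-2,117,0,0,0,0]
    - [-2,117,0,0,0,0]

```text
time_s: 3.47
tool_pos: [0.5188, -0.0824, 0.034]
tool_rot: [-90.0, 0.0, -98.9]
force: [0.5, 0.0, 0.4]
grip_width: 0.0872
```

>>> move_arm:
  moves:
    - [0,0,0,0,0,0]
    - [0,0,0,0,0,0]
    - [0,0,0,0,0,0]
    - [0,0,0,0,0,0]
    - [0,0,0,0,0,0]
    - [0,0,0,0,0,0]
    - [0,0,0,0,0,0]
  claw: 50
  newtons: 20

```text
time_s: 4.05
tool_pos: [0.5181, -0.0819, 0.0339]
tool_rot: [-90.0, -0.0, -98.8]
force: [-2.8, 0.3, 6.1]
grip_width: 0.0559
```

```bash
python3 - <<'E'
from h import *
R=Rt(-12.4,3.65); a=-R[:,0]; tip=np.array([.4869,.1325,.0981]); G=tip-a*.042
print(G, step(G+.008*R[:,1],R))
E
```

```text
[0.47789941 0.09156297 0.09542622] [-165.7, -53.6, -66.2, 0.16, 3.6, 3.68]
```

>>> move_arm:
  moves:
    - [0,-30,0,0,0,0]
    - [0,-60,0,0,0,0]
    - [-15,-70,-6,0,0.5,0.5]
    - [-40,-65,-16,0,1,1]
    - [-70,-60,-28,0,2,2]
    - [-105,-56,-42,0,3,3]
    - [-135,-54,-54,0.2,3.6,3.7]
    - [-155,-54,-62,0.2,3.6,3.7]
    - [-166,-54,-66,0.2,3.6,3.7]
    - [-166,-54,-66,0.2,3.6,3.7]
    - [-166,-54,-66,0.2,3.6,3.7]
    - [-166,-54,-66,0.2,3.6,3.7]

```text
time_s: 5.05
tool_pos: [0.4787, 0.0912, 0.0873]
tool_rot: [-89.9, 3.7, -102.5]
force: [-0.1, -0.7, -0.1]
grip_width: 0.0556
```

```bash
cat > look.py <<'E'
from h import *
import sys
tag=sys.argv[1]
o=env.get_obs(); p,R=tool(o); print(o["force"].round(2),o["wrist_torque"].round(3),p.round(4),o["tool_rot"].round(2))
for n,(x0,y0,w,h) in(("scene",(290,170,120,90)),("top",(150,190,160,100))):
    I,d=read_camera(n); np.savez(f"{tag}_{n}.npz",p=I,d=d)
    cv2.imwrite(f"pics/{tag}_{n}.png",cv2.resize(I[y0:y0+h,x0:x0+w,::-1],None,fx=5,fy=5,interpolation=cv2.INTER_CUBIC))
E
python3 look.py a; python3 - <<'E'
from h import *
for n in("scene","top"):
    z=np.load(f"a_{n}.npz"); W=cloud(n,z["p"],z["d"])
    print(n,[(y,W[(W[...,2]>.06)&(W[...,1]>y)&(W[...,1]<y+.01)&(abs(W[...,0]-.48)<.08)][:,2].max().round(4)) for y in np.arange(.06,.2,.01)])
E
```

```text
[-0.09 -0.69 -0.11] [-0.091 -0.051 -0.018] [0.4787 0.0912 0.0873] [ -89.92    3.67 -102.46]
scene [(np.float64(0.06), np.float64(0.5348)), (np.float64(0.06999999999999999), np.float64(0.5266)), (np.float64(0.07999999999999999), np.float64(0.5177)), (np.float64(0.08999999999999998), np.float64(0.5076)), (np.float64(0.09999999999999998), np.float64(0.5065)), (np.float64(0.10999999999999997), np.float64(0.4871)), (np.float64(0.11999999999999997), np.float64(0.462)), (np.float64(0.12999999999999995), np.float64(0.193)), (np.float64(0.13999999999999996), np.float64(0.1861)), (np.float64(0.14999999999999997), np.float64(0.1099)), (np.float64(0.15999999999999995), np.float64(0.1111)), (np.float64(0.16999999999999993), np.float64(0.1121)), (np.float64(0.17999999999999994), np.float64(0.1132)), (np.float64(0.18999999999999995), np.float64(0.1137)), (np.float64(0.19999999999999993), np.float64(0.1141))]Traceback (most recent call last):
  File "<stdin>", line 4, in <module>
    return umr_maximum(a, axis, None, out, keepdims, initial, where)
ValueError: zero-size array to reduction operation maximum which has no identity
```

View pics/a_scene.png

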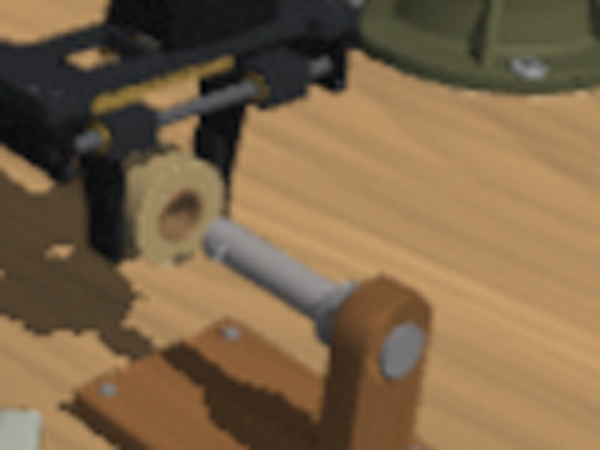

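View pics/a_top.png

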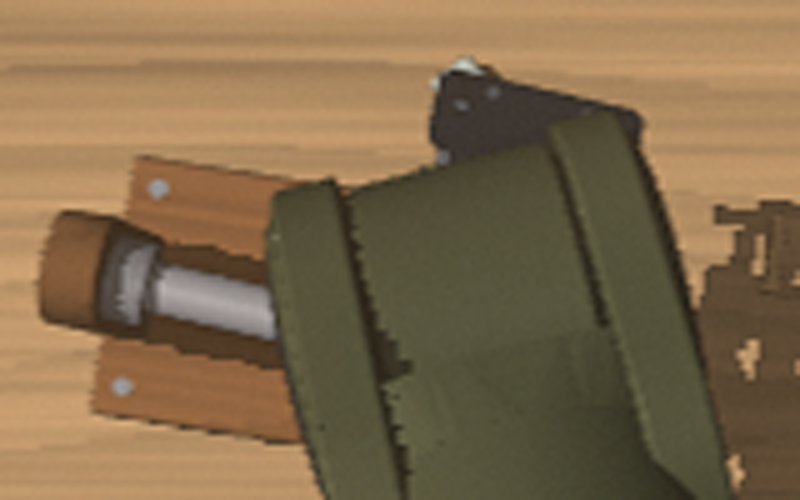

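```bash
python3 - <<'E'
from h import *
from scipy.optimize import least_squares
z=np.load("a_scene.npz"); p,d=z["p"],z["d"]; W=cloud("scene",p,d)
po,R=tool(); G=po-.008*R[:,1]; a=-R[:,0]
# coordinates in tool frame about G
L=(W-G)@R  # x out, y down, z
hsv=cv2.cvtColor(p,cv2.COLOR_RGB2HSV)
m=(np.abs(L)<.04).all(-1)&(hsv[...,1]>50)&(hsv[...,2]>90)
Q=L[m]; print(m.sum(), np.percentile(-Q[:,0],[50,80,90,95,99]))
F=Q[np.abs(-Q[:,0]-np.percentile(-Q[:,0],80))<.004]; print(len(F),F.mean(0),F.min(0),F.max(0))
r=np.hypot(F[:,1],F[:,2]); 
(c,rad)=cv2.minEnclosingCircle((F[:,1:]*1000).astype(np.float32)); print("enc",c,rad)
# cylinder fit on side
r=np.hypot(Q[:,1],Q[:,2]); s=Q[(r>.0245)&(-Q[:,0]<.014)]
f=lambda q:(np.hypot(s[:,1]-q[0],s[:,2]-q[1])-.028)*1000
u=least_squares(f,[0,0],loss="soft_l1"); print("side",len(s),u.x*1000)
# hole in image: project ideal vs. seen
im=cv2.resize(p[170:260,290:410,::-1],None,fx=6,fy=6,interpolation=cv2.INTER_CUBIC)
th=np.linspace(0,2*np.pi,60)
def draw(pts,col):
    q=proj("scene",pts); q=((q-[290,170]+.5)*6-.5).astype(int); cv2.polylines(im,[q.reshape(-1,1,2)],False,col,1)
for rr in(.028,.0115): draw(G+a*.0174+rr*(np.outer(np.cos(th),R[:,1])+np.outer(np.sin(th),R[:,2])),(0,0,255))
b=np.array([.2196,1,.0654]); b/=np.linalg.norm(b); tip=np.array([.4869,.1325,.0981])
Yv=np.cross([1,0,0],b);Yv/=np.linalg.norm(Yv);Zv=np.cross(b,Yv)
for s_ in(0,.03,.06): draw(tip+b*s_+.01*(np.outer(np.cos(th),Yv)+np.outer(np.sin(th),Zv)),(255,0,0))
draw(np.array([tip,tip+b*.08]),(0,255,0))
cv2.imwrite("pics/a2.png",im)
E
```

```text
349 [0.01647244 0.01815242 0.01873807 0.01912711 0.02028344]
239 [-0.01733004 -0.00248294  0.00191458] [-0.02134992 -0.02982452 -0.02679593] [-0.01435142  0.02669013  0.02711631]
enc (-1.6083722114562988, 0.07953696697950363) 28.32941436767578
side 84 [-0.66739356 -1.7701111 ]
```

View pics/a2.png

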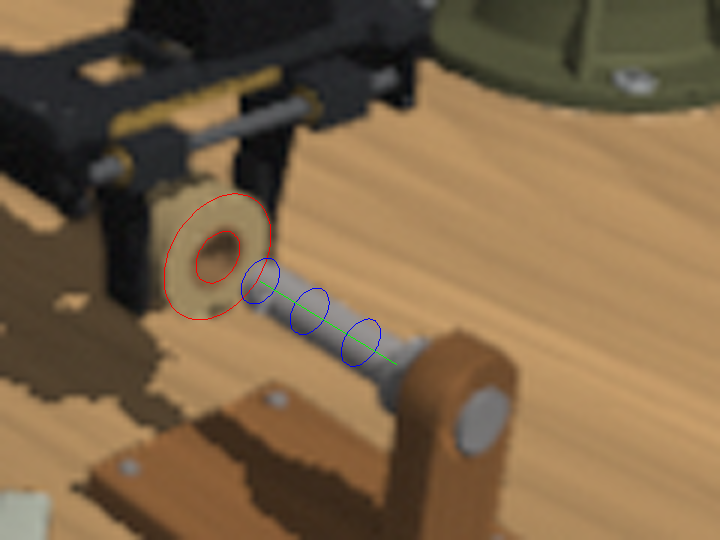

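```bash
python3 - <<'E'
from h import *
R=Rt(-12.4,3.65); a=-R[:,0]; tip=np.array([.4869,.1325,.0981]); G=tip-a*.022-[0,0,.0007]
print(G, step(G+.008*R[:,1],R))
E
```

```text
[0.48218541 0.11105679 0.09599945] [-20.9, 0.7, -1.2, -0.09, -0.13, -0.03]
```

>>> move_arm:
  moves:
    - [-5,0.7,-1.2,0,0,0]
    - [-10,0.7,-1.2,0,0,0]
    - [-15,0.7,-1.2,0,0,0]
    - [-19,0.7,-1.2,0,0,0]
    - [-21,0.7,-1.2,0,0,0]
    - [-23,0.7,-1.2,0,0,0]
    - [-25,0.7,-1.2,0,0,0]
    - [-27,0.7,-1.2,0,0,0]
    - [-27,0.7,-1.2,0,0,0]

```text
time_s: 5.9
tool_pos: [0.4833, 0.1193, 0.0886]
tool_rot: [-89.9, 3.7, -102.4]
force: [0.1, -0.2, -1.4]
grip_width: 0.0562
```

```bash
cat > st.py <<'E'
from h import *
R=Rt(-12.4,3.65); a=-R[:,0]; tip=np.array([.4869,.1325,.0981])
o=env.get_obs(); p,C=tool(o); G=p-.008*C[:,1]
d=(G-tip)@R
print("t",o["time_s"],"F tool",(C.T@o["force"]).round(2),"T tool",(C.T@o["wrist_torque"]).round(3),"G past tip mm: in",(-d[0]*1000).round(1),"down",(d[1]*1000).round(2),"side",(d[2]*1000).round(2),"w",o["grip_width"], "rot",o["tool_rot"].round(2))
E
python3 st.py
```

```text
t 5.9 F tool [0.28 1.35 0.1 ] T tool [ 0.04   0.04  -0.062] G past tip mm: in -14.3 down 0.61 side -0.69 w 0.05620670518299955 rot [ -89.91    3.71 -102.37]
```

>>> move_arm:
  moves:
    - [-2,0,0,0,0,0]
    - [-4,0,0,0,0,0]
    - [-6,0,0,0,0,0]
    - [-8,0,0,0,0,0]
    - [-8,0,0,0,0,0]

```text
time_s: 6.32
tool_pos: [0.4852, 0.1265, 0.089]
tool_rot: [-89.9, 3.7, -102.4]
force: [1.4, -0.1, -3.4]
grip_width: 0.0559
```

```bash
python3 st.py; python3 look.py b
```

```text
t 6.3167 F tool [0.04 3.36 1.4 ] T tool [ 0.239 -0.009 -0.188] G past tip mm: in -6.8 down 0.69 side -0.43 w 0.05590849569910319 rot [ -89.91    3.7  -102.43]
[ 1.42 -0.13 -3.35] [-0.235 -0.193 -0.007] [0.4852 0.1265 0.089 ] [ -89.91    3.7  -102.43]
```

View pics/b_scene.png

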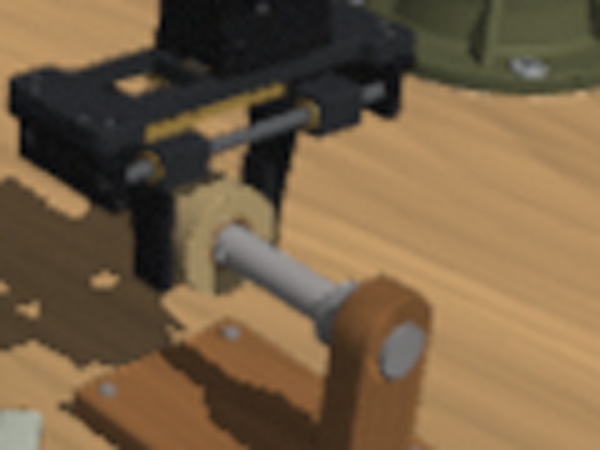

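>>> move_arm:
  moves:
    - [-1,0.6,0.3,0,0,0]
    - [-3,1.2,0.6,0,0,0]
    - [-5,1.2,0.6,0,0,0]
    - [-7,1.2,0.6,0,0,0]
    - [-9,1.2,0.6,0,0,0]
    - [-10,1.2,0.6,0,0,0]

```text
time_s: 6.92
tool_pos: [0.4875, 0.1364, 0.0884]
tool_rot: [-89.9, 3.7, -102.4]
force: [0.4, -4.0, -1.5]
grip_width: 0.0559
```

```bash
python3 st.py
```

```text
t 6.9167 F tool [3.87 1.27 1.25] T tool [ 0.159  0.041 -0.93 ] G past tip mm: in 3.3 down 1.96 side -0.22 w 0.05586997143906487 rot [ -89.94    3.68 -102.39]
```

>>> move_arm:
  moves:
    - [-3,0.2,0.4,0,0,0]
    - [-6,0.2,0.4,0,0,0]
    - [-9,0.2,0.4,0,0,0]
    - [-12,0.2,0.4,0,0,0]
    - [-15,0.2,0.4,0,0,0]
    - [-15,0.2,0.4,0,0,0]

```text
time_s: 7.42
tool_pos: [0.4913, 0.1524, 0.0894]
tool_rot: [-89.9, 3.8, -102.3]
force: [-0.6, -0.4, -1.2]
grip_width: 0.0558
```

```bash
python3 st.py
```

```text
t 7.4167 F tool [ 0.59  1.11 -0.52] T tool [-0.077 -0.007 -0.397] G past tip mm: in 19.8 down 2.0 side -0.01 w 0.05583401838699283 rot [ -89.92    3.78 -102.33]
```

>>> move_arm:
  moves:
    - [-5,0.1,0,0,0,0]
    - [-10,0.1,0,0,0,0]
    - [-15,0.1,0,0,0,0]
    - [-20,0.1,0,0,0,0]
    - [-25,0.1,0,0,0,0]
    - [-25,0.1,0,0,0,0]

```text
time_s: 7.92
tool_pos: [0.4974, 0.1781, 0.0916]
tool_rot: [-89.8, 3.9, -102.3]
force: [-0.7, 1.1, -0.1]
grip_width: 0.056
```

```bash
python3 st.py
```

```text
t 7.9167 F tool [-0.87  0.16 -0.96] T tool [ 0.013  0.    -0.091] G past tip mm: in 46.3 down 1.49 side 0.47 w 0.05598560031402026 rot [ -89.83    3.89 -102.27]
```

>>> move_arm:
  moves:
    - [-4,0.1,0,0,0,0]
    - [-8,0.1,0,0,0,0]
    - [-12,0.1,-0.2,0,0,0]
    - [-15,0.1,-0.2,0,0,0]
    - [-18,0.1,-0.2,0,0,0]
    - [-20,0.1,-0.2,0,0,0]
    - [-20,0.1,-0.2,0,0,0]

```text
time_s: 8.5
tool_pos: [0.5008, 0.1954, 0.0921]
tool_rot: [-89.9, 3.7, -102.4]
force: [0.1, -0.8, -0.5]
grip_width: 0.0555
```

```bash
python3 st.py
```

```text
t 8.5 F tool [0.81 0.48 0.24] T tool [ 0.043  0.011 -0.06 ] G past tip mm: in 63.9 down 2.11 side 0.06 w 0.055473639487342644 rot [ -89.91    3.72 -102.36]
```

>>> move_arm:
  moves:
    - [-1.5,0,0,0,0,0]
    - [-3,0,0,0,0,0]
    - [-4,0,0,0,0,0]
    - [-5,0,0,0,0,0]
    - [-6,0,0,0,0,0]
    - [-6,0,0,0,0,0]

```text
time_s: 9.0
tool_pos: [0.5021, 0.2009, 0.0924]
tool_rot: [-89.9, 3.7, -102.4]
force: [-0.1, -0.7, -1.0]
grip_width: 0.0558
```

```bash
python3 st.py; python3 look.py c
```

```text
t 9.0 F tool [0.79 0.91 0.05] T tool [ 0.115  0.046 -0.077] G past tip mm: in 69.6 down 2.13 side 0.12 w 0.05575113511572239 rot [ -89.91    3.71 -102.39]
[-0.11 -0.73 -0.96] [-0.099 -0.093 -0.053] [0.5021 0.2009 0.0924] [ -89.91    3.71 -102.39]
```

View pics/c_scene.png

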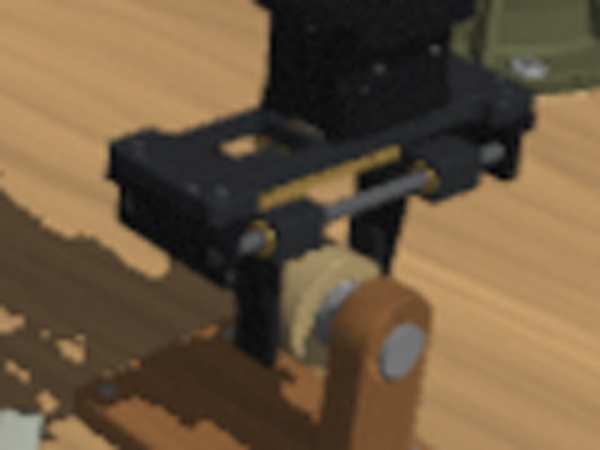

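>>> move_arm:
  moves:
    - [-1,0,0,0,0,0]
    - [-1.5,0,0,0,0,0]
    - [-2,0,0,0,0,0]
    - [-2,0,0,0,0,0]

```text
time_s: 9.43
tool_pos: [0.5023, 0.2018, 0.0924]
tool_rot: [-89.9, 3.6, -102.4]
force: [-0.7, -2.9, -0.4]
grip_width: 0.0556
```

```bash
python3 st.py
```

```text
t 9.4333 F tool [ 3.03  0.17 -0.09] T tool [ 0.014  0.044 -0.745] G past tip mm: in 70.5 down 2.2 side 0.19 w 0.05557583525514511 rot [ -89.94    3.61 -102.43]
```

>>> move_arm:
  moves:
    - [1,0,0,0,0,0]
    - [1,0,0,0,0,0]
    - [1,0,0,0,0,0]
    - [1,0,0,0,0,0]
  claw: 80

```text
time_s: 9.77
tool_pos: [0.5024, 0.2021, 0.0926]
tool_rot: [-89.9, 3.7, -102.4]
force: [-0.4, 0.7, 0.2]
grip_width: 0.0743
```

```bash
python3 st.py; python3 - <<'E'
from h import *
p,C=tool(); print(C.T@[0,0,.09]*1000); print(step([.4935,-.247,.17],Rt(-8.8)),step([.4935,-.247,.034],Rt(-8.8)))
E
```

```text
t 9.7667 F tool [-0.57 -0.16 -0.51] T tool [ 0.057 -0.036 -0.049] G past tip mm: in 70.8 down 2.03 side 0.12 w 0.07425758655143641 rot [ -89.9     3.74 -102.38]
[ -5.87193211 -89.80810528   0.15697092]
[434.6, -105.8, 87.8, -0.22, -3.58, -3.74] [443.5, 29.9, 87.6, -0.22, -3.58, -3.74]
```

>>> move_arm:
  moves:
    - [0,-25,0,0,0,0]
    - [-3,-55,0,0,0,0]
    - [-5,-85,0,0,0,0]
    - [30,-100,8,0,-1,-1]
    - [70,-104,16,-0.2,-3.6,-3.7]
    - [110,-106,25,-0.2,-3.6,-3.7]
    - [150,-106,33,-0.2,-3.6,-3.7]
    - [190,-106,41,-0.2,-3.6,-3.7]
    - [230,-106,50,-0.2,-3.6,-3.7]
    - [270,-106,58,-0.2,-3.6,-3.7]
    - [310,-106,66,-0.2,-3.6,-3.7]
    - [350,-106,74,-0.2,-3.6,-3.7]
    - [390,-106,82,-0.2,-3.6,-3.7]
    - [420,-106,87,-0.2,-3.6,-3.7]
    - [434,-106,88,-0.2,-3.6,-3.7]
    - [434,-106,88,-0.2,-3.6,-3.7]
    - [434,-106,88,-0.2,-3.6,-3.7]
  claw: 87

```text
time_s: 11.18
tool_pos: [0.4937, -0.2462, 0.1701]
tool_rot: [-90.0, 0.1, -98.8]
force: [0.3, 1.1, 0.0]
grip_width: 0.0867
```

```bash
python3 look.py d; python3 - <<'E'
from h import *
print(step([.4935,-.247,.034],Rt(-8.8)))
for t,n in(("narrow_roll","scene"),("end_cap","scene")): print([(x["point"],x["score"]) for x in models.spot_in(t,n)[:2]])
E
```

```text
[0.32 1.13 0.02] [ 0.046 -0.119 -0.033] [ 0.4937 -0.2462  0.1701] [-9.001e+01  8.000e-02 -9.883e+01]
[2.9, 136.5, -0.6, -0.02, 0.18, -0.06]
[([0.4966, -0.2385, 0.0475], 0.72)]
[([0.5105, -0.1544, 0.0403], 0.64), ([0.7117, 0.3705, 0.0458], 0.42)]
```

View pics/d_scene.png

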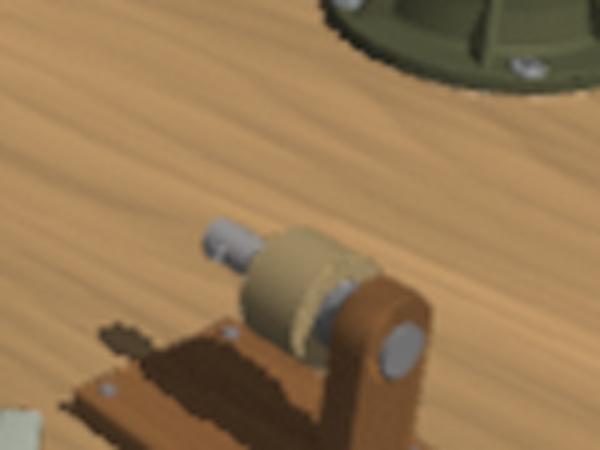

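View pics/d_top.png

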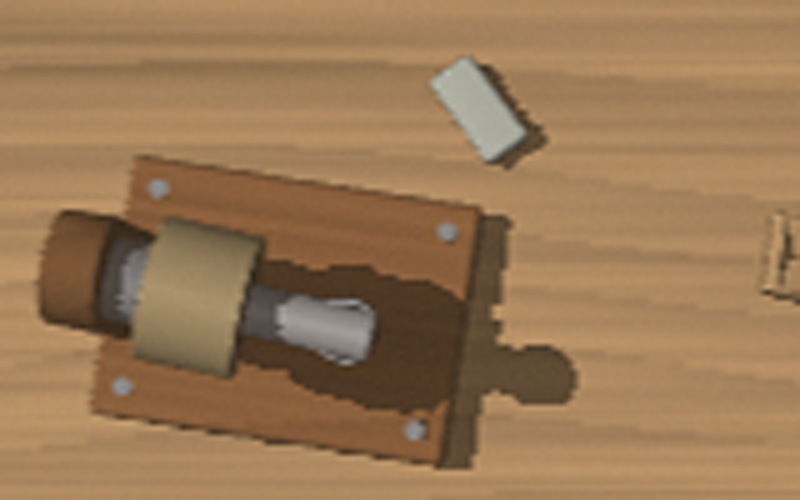

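```bash
python3 - <<'E'
from h import *
from scipy.optimize import least_squares
PS=[];WR=[]
for n in("scene","top"):
    z=np.load("d_"+n+".npz"); W=cloud(n,z["p"],z["d"])
    S=(abs(W[...,0]-.49)<.03)&(W[...,2]>.085)&(W[...,2]<.115)&(W[...,1]<.168)&(W[...,1]>.12); PS.append(W[S])
    S=(abs(W[...,0]-.5)<.04)&(W[...,2]>.09)&(W[...,2]<.15)&(W[...,1]<.215)&(W[...,1]>.172); WR.append(W[S])
for i,PP in enumerate((PS[0],PS[1],np.r_[PS[0],PS[1]])):
    def f(q):
        a=np.array([.2196,1,.065]); a/=np.linalg.norm(a); D=PP-np.array([q[0],.150,q[1]])
        return (np.linalg.norm(D-np.outer(D@a,a),axis=1)-.01)*1000
    s=least_squares(f,[.49,.1],loss="soft_l1",f_scale=.5)
    print(len(PP),s.x.round(4),np.median(abs(f(s.x))),"ymin",np.sort(PP[:,1])[:6].round(4))
print("before at .150:",.4943-.016*.2196,.1003-.016*.0654)
for Q in WR:
    def f(q):
        a=np.array([q[2],1,q[3]]); a/=np.linalg.norm(a); D=Q-np.array([q[0],.193,q[1]])
        return (np.linalg.norm(D-np.outer(D@a,a),axis=1)-.028)*1000
    s=least_squares(f,[.5,.1,.22,.06],loss="soft_l1",f_scale=.5); a=np.array([s.x[2],1,s.x[3]]);a/=np.linalg.norm(a); t=(Q-[s.x[0],.193,s.x[1]])@a
    print("wide",s.x.round(4),np.percentile(t,[0,3,97,100]).round(4))
E
```

```text
89 [0.4906 0.0991] 0.7346644442463233 ymin [0.1323 0.1326 0.1333 0.1334 0.1336 0.1344]
224 [0.4907 0.0994] 1.0061356453488741 ymin [0.1307 0.1307 0.1308 0.1308 0.1311 0.1318]
313 [0.4907 0.0993] 0.919750543573395 ymin [0.1307 0.1307 0.1308 0.1308 0.1311 0.1318]
before at .150: 0.4907864 0.0992536
wide [0.4999 0.1005 0.1672 0.0603] [-0.0151 -0.0114  0.0253  0.0263]
wide [0.5009 0.0999 0.1952 0.1258] [-0.0218 -0.017   0.0237  0.0264]
```

>>> move_arm:
  moves:
    - [3,40,-0.6,0,0,0]
    - [3,80,-0.6,0,0,0]
    - [3,115,-0.6,0,0,0]
    - [3,133,-0.6,0,0,0]
    - [3,136.5,-0.6,0,0,0]
    - [3,136.5,-0.6,0,0,0]
    - [3,136.5,-0.6,0,0,0]

```text
time_s: 11.97
tool_pos: [0.4939, -0.2494, 0.0353]
tool_rot: [-89.9, -0.0, -98.7]
force: [0.3, 0.2, -0.1]
grip_width: 0.0871
```

>>> move_arm:
  moves:
    - [0,0,0,0,0,0]
    - [0,0,0,0,0,0]
    - [0,0,0,0,0,0]
    - [0,0,0,0,0,0]
    - [0,0,0,0,0,0]
    - [0,0,0,0,0,0]
    - [0,0,0,0,0,0]
  claw: 50
  newtons: 20

```text
time_s: 12.55
tool_pos: [0.493, -0.25, 0.0342]
tool_rot: [-89.9, -0.0, -98.8]
force: [0.9, -0.7, 1.5]
grip_width: 0.0556
```

```bash
python3 - <<'E'
from h import *
R=Rt(-12.4,3.65); a=-R[:,0]; tip=np.array([.4869,.1325,.0981]); G=tip-a*.036-[0,0,.0012]
print(G, step(G+.008*R[:,1],R))
E
```

```text
[0.47918521 0.09741112 0.09460819] [-341.7, -52.6, -66.8, 0.05, 3.6, 3.67]
```

>>> move_arm:
  moves:
    - [0,-30,0,0,0,0]
    - [0,-60,0,0,0,0]
    - [-15,-72,-3,0,0,0]
    - [-45,-74,-9,0,0,0]
    - [-85,-74,-17,0,0.5,0.5]
    - [-125,-72,-25,0,1,1]
    - [-165,-68,-33,0,2,2]
    - [-205,-64,-41,0,3,3]
    - [-245,-60,-48,0,3.6,3.7]
    - [-280,-56,-55,0,3.6,3.7]
    - [-310,-53,-61,0,3.6,3.7]
    - [-330,-52.6,-65,0,3.6,3.7]
    - [-340,-52.6,-66.8,0,3.6,3.7]
    - [-341.7,-52.6,-66.8,0,3.6,3.7]
    - [-341.7,-52.6,-66.8,0,3.6,3.7]
    - [-341.7,-52.6,-66.8,0,3.6,3.7]

```text
time_s: 13.88
tool_pos: [0.4791, 0.0963, 0.0863]
tool_rot: [-90.1, 3.6, -102.5]
force: [-0.5, 0.3, -0.4]
grip_width: 0.0556
```

```bash
python3 st.py;python3 look.py e; python3 - <<'E'
from h import *
z=np.load("e_scene.npz"); p=z["p"]; po,R=tool(); G=po-.008*R[:,1]; a=-R[:,0]
W=cloud("scene",p,z["d"]); L=(W-G)@R; hsv=cv2.cvtColor(p,cv2.COLOR_RGB2HSV)
m=(np.abs(L)<.035).all(-1)&(hsv[...,1]>50)&(hsv[...,2]>90); Q=L[m]
ff=np.percentile(-Q[:,0],80); F=Q[np.abs(-Q[:,0]-ff)<.004]; print("face",ff,cv2.minEnclosingCircle((F[:,1:]*1000).astype(np.float32)))
im=cv2.resize(p[170:260,290:410,::-1],None,fx=6,fy=6,interpolation=cv2.INTER_CUBIC)
th=np.linspace(0,2*np.pi,60)
def draw(pts,col):
    q=proj("scene",pts); q=((q-[290,170]+.5)*6-.5).astype(int); cv2.polylines(im,[q.reshape(-1,1,2)],False,col,1)
for rr in(.028,.0115): draw(G+a*ff+rr*(np.outer(np.cos(th),R[:,1])+np.outer(np.sin(th),R[:,2])),(0,0,255))
cv2.imwrite("pics/e2.png",im)
E
```

```text
t 13.8833 F tool [-0.15  0.37 -0.59] T tool [ 0.07  -0.012 -0.111] G past tip mm: in -37.7 down 1.39 side 0.19 w 0.055604923847740885 rot [ -90.12    3.64 -102.53]
[-0.54  0.3  -0.36] [-0.124 -0.045  0.008] [0.4791 0.0963 0.0863] [ -90.12    3.64 -102.53]
face 0.015205603157659607 ((-1.0075806379318237, -4.050832748413086), 33.01597595214844)
```

View pics/e2.png

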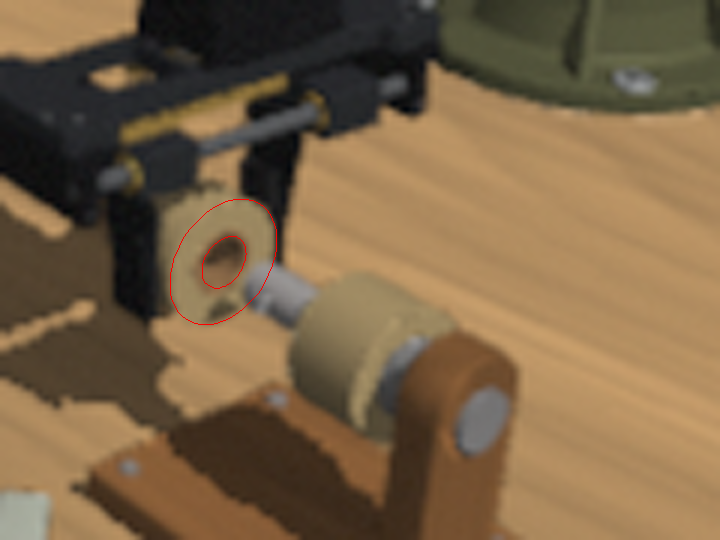

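>>> move_arm:
  moves:
    - [-6,0.2,0,0,0,0]
    - [-12,0.2,0,0,0,0]
    - [-17,0.2,0,0,0,0]
    - [-20,0.2,0,0,0,0]
    - [-22,0.2,0,0,0,0]
    - [-24,0.2,0,0,0,0]
    - [-26,0.2,0,0,0,0]
    - [-28,0.2,0,0,0,0]
    - [-28,0.2,0,0,0,0]

```text
time_s: 14.73
tool_pos: [0.4851, 0.1255, 0.0881]
tool_rot: [-90.1, 3.7, -102.4]
force: [1.1, -0.6, -1.9]
grip_width: 0.0554
```

```bash
python3 st.py
```

```text
t 14.7333 F tool [0.45 1.83 1.19] T tool [ 0.287  0.002 -0.064] G past tip mm: in -7.8 down 1.52 side -0.23 w 0.055360645897073305 rot [ -90.08    3.7  -102.39]
```

>>> move_arm:
  moves:
    - [-2,0.5,0.3,0,0,0]
    - [-5,0.6,0.4,0,0,0]
    - [-8,0.6,0.4,0,0,0]
    - [-11,0.6,0.4,0,0,0]
    - [-14,0.6,0.4,0,0,0]
    - [-17,0.6,0.4,0,0,0]
    - [-20,0.6,0.4,0,0,0]
    - [-20,0.6,0.4,0,0,0]

```text
time_s: 15.4
tool_pos: [0.4891, 0.1428, 0.0886]
tool_rot: [-90.2, 3.5, -102.5]
force: [-1.0, -5.3, 2.8]
grip_width: 0.056
```

```bash
python3 st.py
```

```text
t 15.4 F tool [ 5.16 -3.15  0.19] T tool [-0.068 -0.025 -1.183] G past tip mm: in 9.9 down 2.18 side -0.0 w 0.055986772289193174 rot [ -90.17    3.49 -102.47]
```

>>> move_arm:
  moves:
    - [-3,-0.5,0,0,0,0]
    - [-6,-0.7,0,0,0,0]
    - [-9,-0.7,0,0,0,0]
    - [-12,-0.7,0,0,0,0]
    - [-15,-0.7,0,0,0,0]
    - [-18,-0.7,0,0,0,0]
    - [-18,-0.7,0,0,0,0]

```text
time_s: 15.98
tool_pos: [0.4937, 0.1646, 0.0911]
tool_rot: [-90.1, 3.8, -102.3]
force: [-0.1, 0.3, -1.2]
grip_width: 0.0558
```

```bash
python3 st.py;python3 look.py f
```

```text
t 15.9833 F tool [-0.17  1.25 -0.13] T tool [ 0.061  0.012 -0.069] G past tip mm: in 32.3 down 1.11 side -0.26 w 0.05583601502049545 rot [ -90.07    3.83 -102.29]
[-0.07  0.28 -1.23] [-0.08  -0.044 -0.015] [0.4937 0.1646 0.0911] [ -90.07    3.83 -102.29]
```

View pics/f_scene.png

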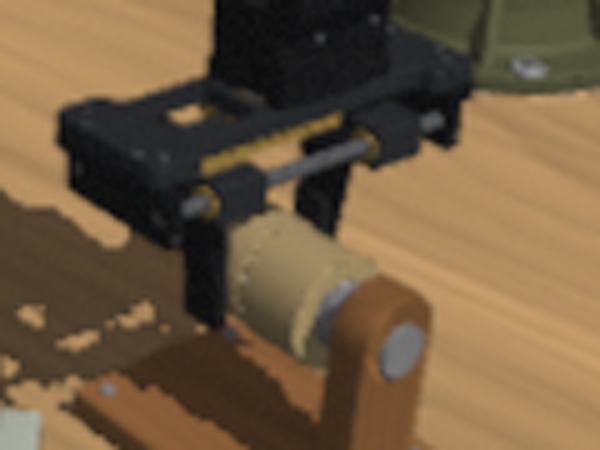

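>>> move_arm:
  moves:
    - [-1,0,0,0,0,0]
    - [-2,0,0,0,0,0]
    - [-3,0,0,0,0,0]
    - [-4,0,0,0,0,0]
    - [-4,0,0,0,0,0]

```text
time_s: 16.5
tool_pos: [0.4943, 0.1666, 0.0909]
tool_rot: [-90.1, 3.7, -102.4]
force: [-0.1, 0.1, -0.4]
grip_width: 0.0558
```

```bash
python3 st.py
```

```text
t 16.5 F tool [-0.04  0.43 -0.11] T tool [ 0.056  0.03  -0.087] G past tip mm: in 34.3 down 1.4 side -0.11 w 0.05584212155527012 rot [ -90.11    3.71 -102.39]
```

>>> move_arm:
  moves:
    - [-1,0,0,0,0,0]
    - [-2,0,0,0,0,0]
    - [-3,0,0,0,0,0]
    - [-3,0,0,0,0,0]

```text
time_s: 16.83
tool_pos: [0.4945, 0.1674, 0.0908]
tool_rot: [-90.2, 3.5, -102.5]
force: [-0.6, -5.1, 1.4]
grip_width: 0.0557
```

```bash
python3 st.py
```

```text
t 16.8333 F tool [ 5.   -1.75  0.47] T tool [-0.029  0.055 -1.069] G past tip mm: in 35.2 down 1.61 side -0.08 w 0.055742390739467275 rot [ -90.17    3.52 -102.46]
```

>>> move_arm:
  moves:
    - [2,0,0,0,0,0]
    - [2,0,0,0,0,0]
    - [2,0,0,0,0,0]
    - [2,0,0,0,0,0]
  claw: 80

```text
time_s: 17.17
tool_pos: [0.4946, 0.1678, 0.0911]
tool_rot: [-90.1, 3.7, -102.4]
force: [-0.5, -0.2, 0.2]
grip_width: 0.074
```

```bash
python3 st.py; python3 - <<'E'
from h import *
print(step([.506,-.1625,.17],Rt(-8.9)))
E
```

```text
t 17.1667 F tool [ 0.31 -0.23 -0.43] T tool [ 0.119  0.041 -0.091] G past tip mm: in 35.6 down 1.27 side -0.03 w 0.07401508435169023 rot [ -90.09    3.74 -102.39]
[314.3, -99.7, 81.8, -0.02, -3.48, -3.74]
```

>>> move_arm:
  moves:
    - [0,-25,0,0,0,0]
    - [-3,-55,0,0,0,0]
    - [-5,-82,0,0,0,0]
    - [30,-96,10,0,-1,-1]
    - [70,-100,19,0,-2,-2]
    - [110,-100,29,0,-3.5,-3.7]
    - [150,-100,39,0,-3.5,-3.7]
    - [190,-100,50,0,-3.5,-3.7]
    - [230,-100,60,0,-3.5,-3.7]
    - [270,-100,70,0,-3.5,-3.7]
    - [300,-100,79,0,-3.5,-3.7]
    - [314,-100,82,0,-3.5,-3.7]
    - [314,-100,82,0,-3.5,-3.7]
    - [314,-100,82,0,-3.5,-3.7]
  claw: 87

```text
time_s: 18.33
tool_pos: [0.5061, -0.1621, 0.1701]
tool_rot: [-90.0, 0.1, -98.9]
force: [0.2, 0.4, -0.2]
grip_width: 0.0873
```

```bash
python3 look.py g; python3 - <<'E'
from h import *
print(step([.506,-.1625,.028],Rt(-8.9)))
from scipy.optimize import least_squares
for n in("scene","top"):
    z=np.load("g_"+n+".npz"); W=cloud(n,z["p"],z["d"])
    S=(abs(W[...,0]-.487)<.03)&(W[...,2]>.085)&(W[...,2]<.112)&(W[...,1]<.154)&(W[...,1]>.12); PP=W[S]
    def f(q):
        a=np.array([.2196,1,.065]); a/=np.linalg.norm(a); D=PP-np.array([q[0],.1325,q[1]])
        return (np.linalg.norm(D-np.outer(D@a,a),axis=1)-.0105)*1000
    if len(PP)>5: s=least_squares(f,[.487,.098],loss="soft_l1",f_scale=.5); print(n,len(PP),s.x.round(4))
    Q=W[(abs(W[...,0]-.5)<.05)&(W[...,2]>.115)&(W[...,2]<.15)&(W[...,1]>.13)]; print("y of rolls' tops",np.percentile(Q[:,1],[0,2,50]).round(4))
E
```

```text
[ 0.17  0.37 -0.15] [ 0.067 -0.094 -0.006] [ 0.5061 -0.1621  0.1701] [-9.002e+01  8.000e-02 -9.894e+01]
[2.4, 142.5, -0.2, -0.01, 0.18, -0.06]
scene 22 [0.4883 0.0966]
y of rolls' tops [0.1522 0.157  0.2209]
top 160 [0.4872 0.0974]
y of rolls' tops [0.1507 0.155  0.1993]
```

View pics/g_top.png

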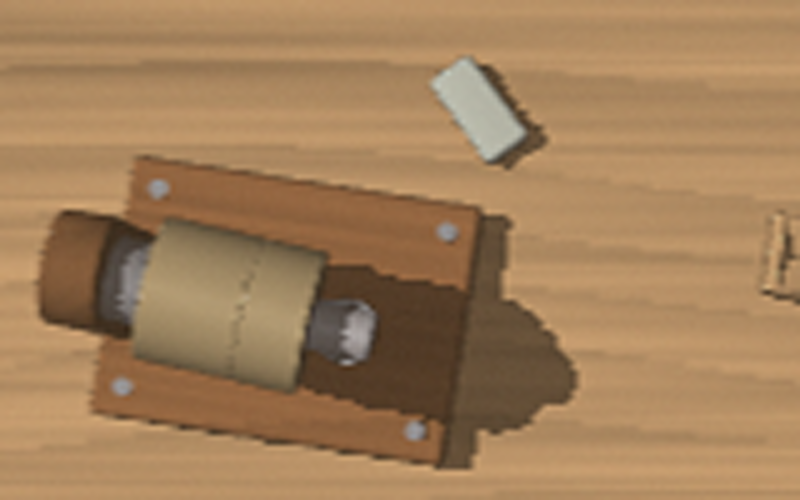

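View pics/g_scene.png

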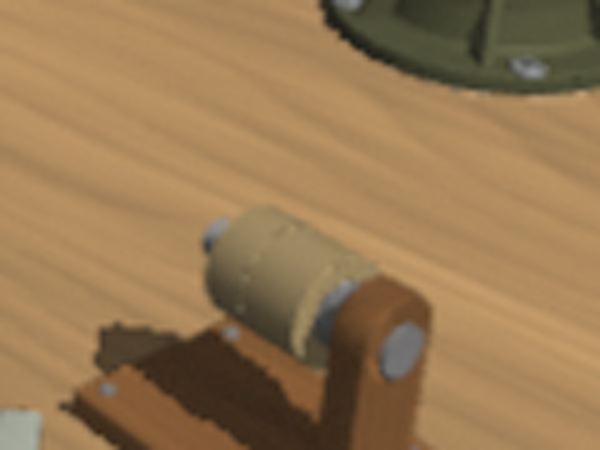

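>>> move_arm:
  moves:
    - [2,40,-0.2,0,0,0]
    - [2,80,-0.2,0,0,0]
    - [2,118,-0.2,0,0,0]
    - [2,137,-0.2,0,0,0]
    - [2,142.5,-0.2,0,0,0]
    - [2,142.5,-0.2,0,0,0]
    - [2,142.5,-0.2,0,0,0]
    - [2,142.5,-0.2,0,0,0]

```text
time_s: 19.1
tool_pos: [0.5075, -0.1645, 0.03]
tool_rot: [-89.8, -0.0, -98.8]
force: [0.2, -0.1, -0.0]
grip_width: 0.0869
```

>>> move_arm:
  moves:
    - [0,0,0,0,0,0]
    - [0,0,0,0,0,0]
    - [0,0,0,0,0,0]
    - [0,0,0,0,0,0]
    - [0,0,0,0,0,0]
    - [0,0,0,0,0,0]
    - [0,0,0,0,0,0]
    - [0,0,0,0,0,0]
  claw: 38
  newtons: 35

```text
time_s: 19.77
tool_pos: [0.5058, -0.1648, 0.0279]
tool_rot: [-90.0, -0.0, -98.9]
force: [-1.2, 0.8, -0.6]
grip_width: 0.0432
```

```bash
python3 - <<'E'
from h import *
R=Rt(-12.4,3.65); a=-R[:,0]; tip=np.array([.4869,.1325,.0981]); G=tip-a*.038-[0,0,.0012]
print(G, step(G+.008*R[:,1],R))
E
```

```text
[0.47875661 0.09546174 0.09448087] [-253.5, -58.7, -66.9, 0.08, 3.5, 3.66]
```

>>> move_arm:
  moves:
    - [0,-30,0,0,0,0]
    - [0,-60,0,0,0,0]
    - [-15,-70,-3,0,0,0]
    - [-45,-72,-9,0,0.5,0.5]
    - [-85,-70,-20,0,1,1]
    - [-125,-66,-32,0,2,2]
    - [-165,-63,-44,0,3,3]
    - [-200,-60,-54,0,3.5,3.6]
    - [-230,-59,-62,0.1,3.5,3.6]
    - [-248,-58.7,-66,0.1,3.5,3.6]
    - [-253.5,-58.7,-66.9,0.1,3.5,3.6]
    - [-253.5,-58.7,-66.9,0.1,3.5,3.6]
    - [-253.5,-58.7,-66.9,0.1,3.5,3.6]
    - [-253.5,-58.7,-66.9,0.1,3.5,3.6]

```text
time_s: 20.93
tool_pos: [0.4788, 0.0944, 0.0863]
tool_rot: [-90.0, 3.6, -102.5]
force: [-0.8, -0.1, -0.4]
grip_width: 0.0435
```

```bash
python3 st.py;python3 look.py k; python3 - <<'E'
from h import *
z=np.load("k_scene.npz"); p=z["p"]; po,R=tool(); G=po-.008*R[:,1]; a=-R[:,0]
W=cloud("scene",p,z["d"]); L=(W-G)@R
Q=L[(np.abs(L)<.024).all(-1)]; print(len(Q),np.percentile(-Q[:,0],[50,80,90,97]))
im=cv2.resize(p[170:260,290:410,::-1],None,fx=6,fy=6,interpolation=cv2.INTER_CUBIC)
th=np.linspace(0,2*np.pi,60)
def draw(pts,col):
    q=proj("scene",pts); q=((q-[290,170]+.5)*6-.5).astype(int); cv2.polylines(im,[q.reshape(-1,1,2)],False,col,1)
for rr in(.022,.011): draw(G+a*.017+rr*(np.outer(np.cos(th),R[:,1])+np.outer(np.sin(th),R[:,2])),(0,0,255))
b=np.array([.2196,1,.0654]); b/=np.linalg.norm(b); tip=np.array([.4869,.1325,.0981])
draw(tip+.01*(np.outer(np.cos(th),R[:,1])+np.outer(np.sin(th),R[:,2])),(255,0,0))
cv2.imwrite("pics/k2.png",im)
E
```

```text
t 20.9333 F tool [ 0.26  0.4  -0.81] T tool [ 0.056  0.01  -0.098] G past tip mm: in -39.6 down 1.33 side 0.28 w 0.043518361172713314 rot [ -90.03    3.55 -102.53]
[-0.84 -0.05 -0.42] [-0.107 -0.033 -0.014] [0.4788 0.0944 0.0863] [ -90.03    3.55 -102.53]
279 [0.01203254 0.01556178 0.01633599 0.01742461]
```

View pics/k2.png

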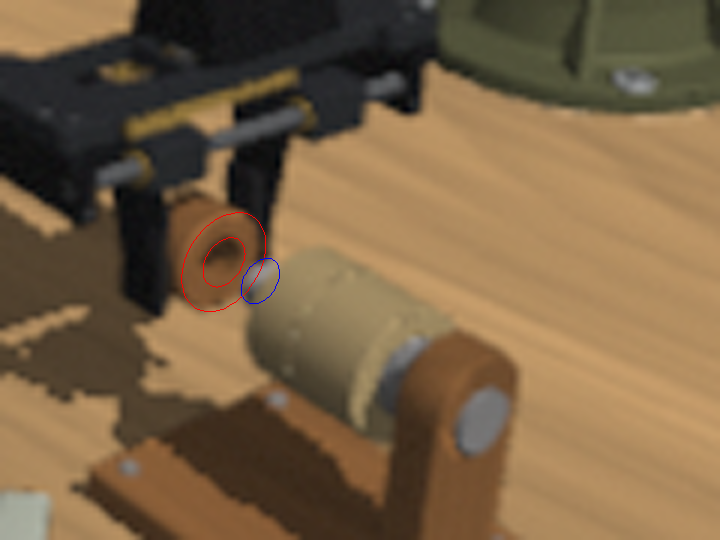

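>>> move_arm:
  moves:
    - [-6,0.3,-0.2,0,0,0]
    - [-12,0.3,-0.2,0,0,0]
    - [-17,0.3,-0.2,0,0,0]
    - [-20,0.3,-0.2,0,0,0]
    - [-22,0.3,-0.2,0,0,0]
    - [-24,0.3,-0.2,0,0,0]
    - [-25,0.3,-0.2,0,0,0]
    - [-26,0.3,-0.2,0,0,0]
    - [-26,0.3,-0.2,0,0,0]

```text
time_s: 21.78
tool_pos: [0.4841, 0.1216, 0.0879]
tool_rot: [-90.0, 3.6, -102.4]
force: [0.4, 0.8, 0.3]
grip_width: 0.043
```

```bash
python3 st.py
```

```text
t 21.7833 F tool [-0.87 -0.26  0.24] T tool [ 0.075 -0.008 -0.019] G past tip mm: in -11.9 down 1.49 side -0.4 w 0.042991818983899886 rot [ -90.     3.6 -102.4]
```

>>> move_arm:
  moves:
    - [-1.5,0,0.2,0,0,0]
    - [-3,0,0.3,0,0,0]
    - [-4.5,0,0.3,0,0,0]
    - [-6,0,0.3,0,0,0]
    - [-6,0,0.3,0,0,0]

```text
time_s: 22.2
tool_pos: [0.4851, 0.1247, 0.0879]
tool_rot: [-90.1, 3.4, -102.5]
force: [-2.0, -7.2, 3.2]
grip_width: 0.0435
```

```bash
python3 st.py; python3 look.py m
```

```text
t 22.2 F tool [ 7.31 -3.62 -0.39] T tool [-0.012  0.003 -1.488] G past tip mm: in -8.6 down 1.69 side -0.05 w 0.04351989530214786 rot [ -90.07    3.36 -102.48]
[-2.   -7.25  3.19] [-1.45e+00  3.33e-01 -1.00e-03] [0.4851 0.1247 0.0879] [ -90.07    3.36 -102.48]
```

View pics/m_scene.png

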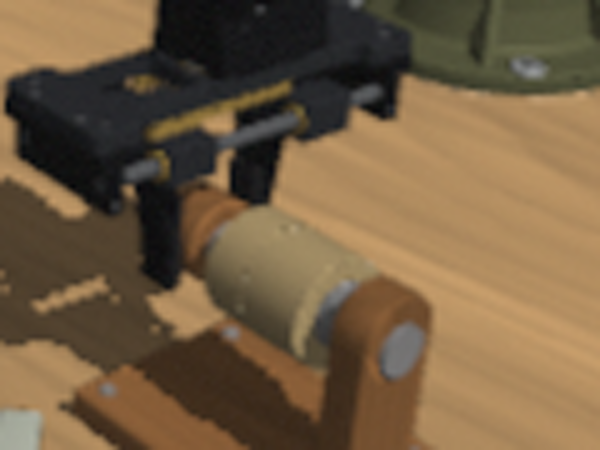

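>>> move_arm:
  moves:
    - [-1.5,-0.3,0,0,0,0.2]
    - [-3,-0.5,0,0,0,0.2]
    - [-4.5,-0.5,0,0,0,0.2]
    - [-6,-0.5,0,0,0,0.2]
    - [-6,-0.5,0,0,0,0.2]
  newtons: 50

```text
time_s: 22.72
tool_pos: [0.4865, 0.1315, 0.0886]
tool_rot: [-90.1, 3.7, -102.5]
force: [-0.8, -3.3, -0.6]
grip_width: 0.0435
```

```bash
python3 st.py
```

```text
t 22.7167 F tool [ 3.4   0.38 -0.1 ] T tool [ 0.226  0.    -0.892] G past tip mm: in -1.7 down 1.43 side -0.2 w 0.043514472163822246 rot [ -90.07    3.67 -102.48]
```

Moving smoothly; about 7 mm left to home.

>>> move_arm:
  moves:
    - [-1.5,0,0,0,0,0]
    - [-3,0,0,0,0,0]
    - [-4.5,0,0,0,0,0]
    - [-5.5,0,0,0,0,0]
    - [-5.5,0,0,0,0,0]

```text
time_s: 23.13
tool_pos: [0.4877, 0.1376, 0.089]
tool_rot: [-90.1, 3.7, -102.4]
force: [-0.7, -4.9, -2.3]
grip_width: 0.0431
```

```bash
python3 st.py
```

```text
t 23.1333 F tool [5.07 1.93 0.39] T tool [ 0.181 -0.039 -1.045] G past tip mm: in 4.5 down 1.39 side -0.28 w 0.04305478960000727 rot [ -90.05    3.71 -102.42]
```

>>> move_arm:
  moves:
    - [-1,0.2,0,0,0,0]
    - [-2,0.3,0,0,0,0]
    - [-3,0.3,0,0,0,0]
    - [-3,0.3,0,0,0,0]

```text
time_s: 23.47
tool_pos: [0.4882, 0.1392, 0.089]
tool_rot: [-90.1, 3.6, -102.5]
force: [-2.4, -8.1, 0.5]
grip_width: 0.0431
```

```bash
python3 st.py
```

```text
t 23.4667 F tool [ 8.36 -1.05 -0.59] T tool [ 0.042 -0.019 -1.738] G past tip mm: in 6.3 down 1.54 side -0.14 w 0.04307549969716508 rot [ -90.07    3.59 -102.46]
```

>>> move_arm:
  moves:
    - [-1,0,0,0,0,0]
    - [-2,0,0,0,0,0]
    - [-3,0,0,0,0,0]
    - [-4,0,0,0,0,0]
    - [-4,0,0,0,0,0]

```text
time_s: 23.88
tool_pos: [0.4883, 0.1393, 0.0886]
tool_rot: [-90.2, 3.3, -102.6]
force: [-4.5, -15.2, 3.6]
grip_width: 0.043
```

```bash
python3 st.py; python3 look.py n
```

```text
t 23.8833 F tool [15.61 -4.54 -1.14] T tool [-0.052  0.056 -3.329] G past tip mm: in 6.4 down 1.97 side -0.12 w 0.04302781256508464 rot [ -90.17    3.27 -102.58]
[ -4.55 -15.22   3.65] [-3.237  0.778 -0.043] [0.4883 0.1393 0.0886] [ -90.17    3.27 -102.58]
```

View pics/n_scene.png

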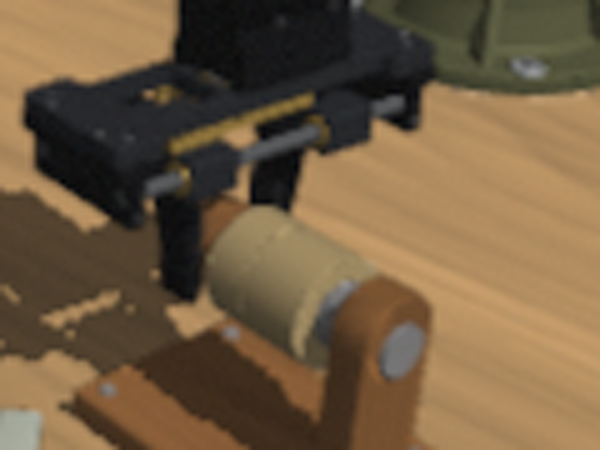

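>>> move_arm:
  moves:
    - [-1,-0.5,0,0,0,0]
    - [-2,-0.8,0,0,0,0]
    - [-2.5,-0.8,0,0,0,0]
    - [-2.5,-0.8,0,0,0,0]

```text
time_s: 24.32
tool_pos: [0.4882, 0.1394, 0.0887]
tool_rot: [-90.2, 3.1, -102.6]
force: [-4.1, -19.7, 1.1]
grip_width: 0.0434
```

```bash
python3 st.py
```

```text
t 24.3167 F tool [20.03 -2.23  0.28] T tool [ 0.217  0.023 -4.159] G past tip mm: in 6.5 down 1.87 side -0.16 w 0.043432709918992916 rot [ -90.23    3.08 -102.64]
```

>>> move_arm:
  moves:
    - [3,0.4,0,0,0,0]
    - [5,0.4,0,0,0,0]
    - [5,0.4,0,0,0,0]

```text
time_s: 24.57
tool_pos: [0.4882, 0.1392, 0.0888]
tool_rot: [-90.1, 3.5, -102.5]
force: [-0.6, -9.6, -2.2]
grip_width: 0.0434
```

```bash
python3 st.py
```

```text
t 24.5667 F tool [9.57 1.63 1.54] T tool [ 0.302  0.073 -2.101] G past tip mm: in 6.3 down 1.76 side -0.2 w 0.043443759744472725 rot [ -90.11    3.53 -102.54]
```

>>> move_arm:
  moves:
    - [1.5,0,0,0,0,0]
    - [3,0,0,0,0,0]
    - [3,0,0,0,0,0]

```text
time_s: 24.82
tool_pos: [0.4881, 0.1392, 0.089]
tool_rot: [-90.0, 3.8, -102.4]
force: [0.6, -4.5, -6.1]
grip_width: 0.0435
```

>>> move_arm:
  moves:
    - [0,0,0,0,0,0]
    - [0,0,0,0,0,0]
    - [0,0,0,0,0,0]
    - [0,0,0,0,0,0]
    - [0,0,0,0,0,0]
  claw: 80

```text
time_s: 25.23
tool_pos: [0.4887, 0.1409, 0.0901]
tool_rot: [-90.0, 3.9, -102.3]
force: [0.5, 0.1, 0.4]
grip_width: 0.0691
```

```bash
python3 st.py
```

```text
t 25.2333 F tool [-0.21 -0.38  0.51] T tool [ 0.093 -0.009 -0.031] G past tip mm: in 8.1 down 0.51 side -0.1 w 0.06907064407964827 rot [ -89.97    3.86 -102.34]
```

>>> move_arm:
  moves:
    - [0,-25,0,0,0,0]
    - [-1,-55,0,0,0,0]
    - [-2,-90,0,0,0,0]
    - [30,-115,0,0,0,0]
    - [70,-120,0,0,0,0]
    - [110,-120,0,0,0,0]
    - [150,-120,0,0,0,0]
    - [190,-120,0,0,0,0]
    - [220,-120,0,0,0,0]
    - [220,-120,0,0,0,0]
    - [220,-120,0,0,0,0]

```text
time_s: 26.15
tool_pos: [0.4393, -0.0834, 0.1948]
tool_rot: [-90.0, 3.8, -102.6]
force: [1.2, 0.7, -0.4]
grip_width: 0.0799
```

```bash
python3 look.py q; python3 - <<'E'
from h import *
import cv2
a=cv2.imread("pics/q_scene.png");b=cv2.imread("pics/q_top.png");cv2.imwrite("pics/q2.png",np.hstack([cv2.resize(a,(400,300)),cv2.resize(b,(400,300))]))
for n in("scene","top"):
    z=np.load("q_"+n+".npz"); cv2.imwrite(f"pics/qfull_{n}.png",z["p"][:,:,::-1])
    W=cloud(n,z["p"],z["d"]); R=Rt(-12.4,3.65); tip=np.array([.4869,.1325,.0981]); L=(W-tip)@R
    m=(np.hypot(L[...,1],L[...,2])<.026)&(L[...,0]>-.02)&(L[...,0]<.03)
    Q=L[m]; print(n,"cap outer face (expect 8 mm out)",np.percentile(Q[:,0],[90,97,100]).round(4), "side centre",((Q[:,2].max()+Q[:,2].min())/2).round(4))
E
```

```text
[ 1.21  0.7  -0.39] [-0.004 -0.034 -0.029] [ 0.4393 -0.0834  0.1948] [ -90.      3.83 -102.62]
scene cap outer face (expect 8 mm out) [0.0017 0.0038 0.0059] side centre 0.0064
top cap outer face (expect 8 mm out) [0.0064 0.0085 0.0088] side centre 0.0001
```

View pics/q_scene.png

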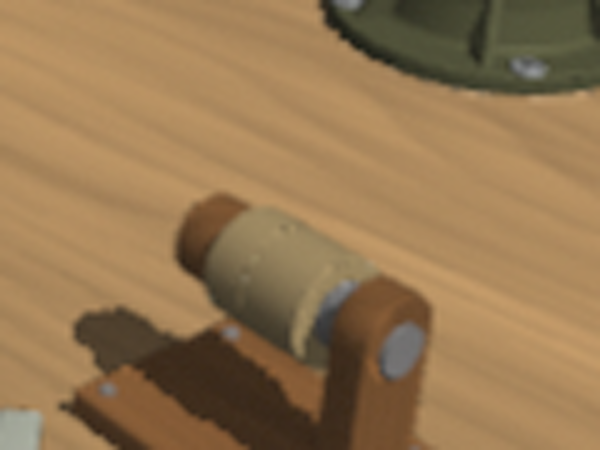

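View pics/q_top.png

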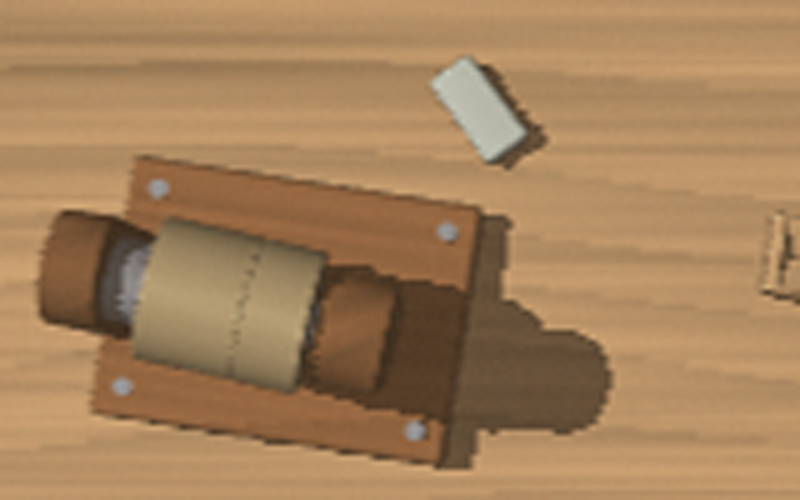

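View pics/qfull_top.png

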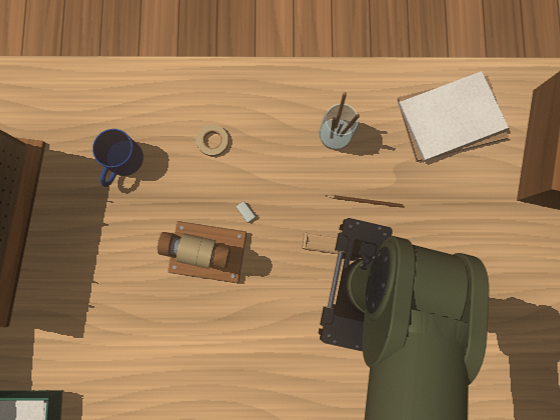

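```bash
python3 -c "
from h import *
print(env.get_obs()['joint_velocities'].round(2)); print(job.sign_off())"
```

```text
[-0.75  0.09 -0.83 -0.06  0.26  0.06  0.08]
the job is handed in; nothing more can be done
None
```

The tape stand is loaded as asked and the job is handed in, at about 26 s of the 72 s allowed. The wide roll is up to the collar, the narrow roll sits against it, and the end cap is pushed fully home.

- **Wide roll:** I aligned it with the drooping spindle and felt it on. It met the collar with about 3 N, at the depth expected.
- **Narrow roll:** It passed the clip springs at about 5 N and stopped against the wide roll with about 5 N.
- **End cap:** It took about 3 to 8 N past the springs. It then stopped dead while the push rose to 20 N, so it has bottomed.

**Final check:** With the gripper clear, the pictures show wide roll, narrow roll and cap on the spindle, with a small gap left as play.
- **Top camera:** it puts the cap's outer face about 8.5 mm beyond the spindle's end, against 8 mm expected.
- **Scene camera:** it read about 6 mm, but that view barely sees that face, so I trusted the top view and the force.
- **Other things on the table:** in the last top view everything not under the arm looks where it was. The sharpener and part of the rest were under the arm there, and I did not look at them again.

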